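# Bring the glaze mill's filling port to the top and lock the drum

## Task

The small glaze mill has to be opened for emptying: push its spokes round, one after another, until the filling port in the white drum points straight up, then press the locking lever down so that its roller drops fully home in the notch and the drum is locked. Nothing is to be gripped. Keep off the porcelain drum and its lid, leave the jar, the cup and the kitchen timer where they stand, and finish with the hand clear of everything.

Things in the scene. Friction and masses are not known exactly. Their poses are not given: they have to be found in the camera images.
- mill: Bench-top ball mill, green frame 230 x 215 mm, fixed; a six-spoke star wheel at its near end, a white porcelain drum behind it, a notched disc behind that, all on one level shaft 145 mm above the table. Origin: on the table under the shaft. x runs along the shaft away from the wheel, y level to the left, z up. Placed and turned anew each time (yaw 0.1 to 0.55).
- wheel_centre (a point): Centre of the star wheel on the shaft axis; axes as the mill's. No rim: six round spokes 12 mm thick, 60 degrees apart, in the plane x = 0 of this point, from a 50 mm hub out to ball knobs (26 mm) centred 105 mm from the axis. One spoke and knob are red, in line with the port; the others steel and black. Free space above and beside it; the front bearing stands from x = 20 mm on.
- mill_rotor (a joint): Turn of wheel, drum and disc together (rad). 0, and again 2 pi, when port and red spoke point straight up; grows clockwise as seen from the robot (top of the wheel moves right, to the mill's -y). Starts between 1.3 and 4.98, turns either way, stops at -1.0 and 7.3. Stiff: stays where it is left; 2 to 4 N at mid-spoke moves it.
- red_knob (a point): Centre of the red ball knob (26 mm) at the end of the red spoke, 105 mm from the shaft axis, in the wheel's plane.
- port (a point): The filling port in the drum's side (54 mm steel collar, white lid, dark clamp bar, brass knob): a point 84 mm from the shaft axis, 100 mm behind the wheel's plane; its outermost part is 97 mm from the axis. Its z axis points radially out of the drum.
- mill_drum: White porcelain drum with port and lid, 140 mm across, from 50 to 150 mm behind the wheel's plane, turning with the wheel; origin on the shaft axis, 105 mm behind the wheel's plane; z points at the port. Not to be touched.
- pawl_top (a point): Top of the locking lever's dark flat bar (14 mm wide) over its brass roller, 90 mm from the pivot; the bar ends in a yellow ball (22 mm) 118 mm from the pivot. Pivot: fixed, 163 mm behind the wheel's plane, 90 mm right of the shaft axis and 105 mm above it. Press the bar straight down over the shaft axis; locked, this point is right above that axis, 255 mm above the table.
- mill_pawl (a joint): Angle of the locking lever above level (rad): 0 is fully home, starts raised 0.55 to 0.75. Stays where it is left; 1 to 2 N over the roller moves it, about 10 N seats it. Below it the steel disc (184 mm) has one V notch, 36 mm wide, on top when the port is up. The roller drops in if the port is within about 7 degrees of upright and trues the drum; otherwise it stops on the rim, 0.14 rad high.
- glaze_jar: White plastic glaze jar with a black lid, 51 mm across, 60 mm high, standing to the left of the mill; origin at the centre of its underside. Leave alone.
- cup: Unglazed clay cup with a blue band, 67 mm across, 61 mm high, standing to the right of the mill; origin at the centre of its underside. Leave alone.
- clock: Green and cream wind-up kitchen timer, 63 mm across, 43 mm high, standing in front of the mill; origin at the centre of its underside. Leave alone.

How it is judged:
On the way, in this order (a step that is already met when the one before it is completed fails the run):
1. the filling port points up, within 12 degrees, with the locking lever still up (angle between port's own z axis and vertical below 0.21 rad and value of joint mill_pawl above 0.1 rad), for 0.2 s.
2. the locking lever is pressed home in the notch (value of joint mill_pawl below 0.05 rad and angle between port's own z axis and vertical below 0.07 rad), for 0.2 s.
At the end, for the whole second after the job is handed in: The filling port points straight up within 4 degrees, the locking lever is home (within 0.05 rad of level, roller in the notch), the drum is at rest, and jar, cup and timer are within 15 mm of where they stood (all of step 2 and velocity of joint mill_rotor between -0.05 and 0.05 rad/s and distance of each of glaze_jar, cup, clock from where it was at the start of the episode below 0.015 m); the robot touches nothing.
It fails at once if the porcelain drum or its lid is touched (contact force between any of the fingers, the arm and mill_drum above 1 N).
It fails at once if the jar, cup or timer is moved or lifted (distance of any of glaze_jar, cup, clock from where it was at the start of the episode above 0.015 m).
It also fails if it takes over 72 s, if anything falls off the work surface, if the arm or the gripper's body presses on something with over 40 N, if the wrist force passes 120 N, or if a joint passes its speed limit or range.

## Robot

A 6-joint arm with a two-finger parallel gripper is mounted at the origin on a cart in front of the work surface, level with it; the furniture and walls round the work are solid. World frame = base frame: x ahead of the robot, y to its left, z up, the work surface at z = 0. Lengths are in m, angles in rad, forces in N, time in s.
With the tool pointing down it reaches from about 0.375 to 0.9 m from the base axis. Payload 3.1 kg.
Tool frame: the origin (TCP) lies midway between the tips of the shut fingers; the grasp point (between the pads) lies 19 mm behind it; z points along the fingers, y is the line along which they close (so a half turn about z gives the same grasp; the last joint's range is limited). The gripper opens to 85 mm and grips with 20 to 120 N. Pads are 22 mm wide; open, the fingers measure 114 mm over their backs; the gripper's body (76 mm by 85 mm) begins 54 mm behind the grasp point. The pads swing forward as they close: fully open they stand 13 mm farther back than shut.
Start: joints at [1.147, 0.527, 1.433, -0, 1.181, -0.178], TCP at [0.151, 0.606, 0.231] pointing down, gripper open.
Joint ranges: [-3.08, 3.08], [-0.75, 2.2], [0.22, 2.44], [-1.43, 4.57], [0, 2.65], [-2.85, 2.85]. Speed limits (rad/s): [2.79, 2.79, 3.14, 3.14, 3.14, 3.14].

## Interface

Orientations are given as a unit quaternion [x, y, z, w].
In Python, from station import manip gives the robot as it stands.
- The arm moves only by the tool step_arm, never from a script. Its argument "targets" is text: rows parted by semicolons, each of 4 numbers parted by spaces: the shift along the tool's x, y, z in mm, then the turn about the tool's z in degrees. A call has 1 to 12 rows; each row is the pose to reach, as a shift and turn from the pose commanded when the call began, along the tool's axes at that moment; what a row does not reach only later rows make up. A row lasts 1/10 s, in which the tool goes at most 50 mm and 8.59 degrees, less where a joint would pass 70% of its speed; a pose out of reach is approached as far as the arm can. A call with a gripper value outside its range is refused whole. "gripper" is the closure, from 0 (fully open) to 1 (shut), set as the call begins (left out, the last holds). The fingers move at their own pace and stop on an object; "squeeze" is the grip in N (left out, the last holds). Time passes only in rows, so rows that repeat a pose let the fingers close. It gives the time, the measured TCP pose, the force, the opening and the grip force at its end, in the units of the state.
- manip.sense(): the state, without advancing time (a new reading comes with each control period).
- manip.snapshot(name): name is "scene" or "top" or "wrist"; returns the picture (384x512x3 uint8, red, green, blue); there is no depth.
- manip.get_calibration(name): a dict with "fov_y" (degrees; the focal length in pixels is half the picture's height over the tangent of half this angle, whatever the lens; pixels are square), "cx", "cy" (the principal point, pixels), "extrinsics" (4x4, takes a point from camera to world coordinates); the wrist camera has in their place "tool_from_camera" (4x4, takes a point from camera to tool coordinates, whose origin is the TCP and whose axes are the flange's). Camera axes: x right, y down, z forward; pixel columns grow to the right and rows downward; lengths in m; the calibration is good to about 2 mm. A picture is of the moment at which its call begins: read the wrist's pose just before it. get_calibration takes no time and is no camera call.
- manip.sign_off(): hands the job in; it is judged then, once.
Trained networks look in the newest picture that a camera, given by its name, has taken for a name from the list of things; names that differ only in an ending like _2 or _b are one class to them, and where a whole thing is asked for, a point or a joint stands for the part that bears it (a point fixed in the world has none). Each returns a list of dicts, best first, with "p" (0 to 1); they miss things now and then, are a little off and sometimes report something else, mostly with a low value. They report only what shows in the picture. A call takes as long as a camera call.
- manip.recognise(camera, query): "position" ([column, row] in pixels, amid what is visible of it).
- manip.masks_of(camera, query): "pixels" (384x512 bool, what is visible of it) and "position" ([column, row] in pixels, amid what is visible of it).
- manip.mark_of(camera, query): "position" ([column, row] in pixels: a listed point, or the origin of a listed thing).
The state is a dict: "t": time; "q": joint angles; "qd": joint speeds; "tau": joint torques, N m; "tcp_pos": TCP position; "tool_rot": TCP orientation; "force": force on the tool from outside, world axes, zero at the start; "ft_torque": the same for the moment, N m; "finger_gap": opening from 0.0 (shut) to 1.0 (fully open); "gripper_force": force on a finger pad.
Only numpy, scipy, OpenCV 4.12 (cv2) and the standard library are available. Lean on these libraries where they do the work, as an engineer would, in place of code of your own. Each camera call takes 0.05 s, during which the arm holds its last target. There are 200 camera calls.

## Working session

There is one attempt and no reset: what is moved stays moved. The work goes in short steps, Python scripts to look and compute and a tool call to move; the robot and the scene stay as the last step left them, time stands still between calls to the robot, and variables do not carry over. Pictures are saved under pics/ and viewed, at most 10 in all, crops included, and the job is handed in when it is done.

Besides the shell and the picture viewer there is one more tool, called after ">>>" as name(argument=value, ...), one argument or row to a line, values as JSON. step_arm: Moves the arm, as the interface text tells. Its arguments: {"type":"object","properties":{"targets":{"type":"string"},"gripper":{"type":"number"},"squeeze":{"type":"number"}},"required":["targets"]}

```bash
mkdir -p pics; cat > h.py <<'E'
from station import manip
import numpy as np, cv2
def snap(c,n=None):
    s=manip.sense(); im=manip.snapshot(c)
    if n: cv2.imwrite(f'pics/{n}.png',im[:,:,::-1])
    return s,im
def cam(c):
    k=manip.get_calibration(c); f=192/np.tan(np.radians(k['fov_y'])/2); return k,f
def ray(c,px):
    k,f=cam(c); E=np.array(k['extrinsics']); d=np.array([(px[0]-k['cx'])/f,(px[1]-k['cy'])/f,1]); d=E[:3,:3]@d
    return E[:3,3],d/np.linalg.norm(d)
def tri(rs):
    A=sum(np.eye(3)-np.outer(d,d) for o,d in rs); b=sum((np.eye(3)-np.outer(d,d))@o for o,d in rs)
    p=np.linalg.solve(A,b); return p,[np.linalg.norm((np.eye(3)-np.outer(d,d))@(p-o)) for o,d in rs]
def proj(c,P):
    k,f=cam(c); E=np.linalg.inv(np.array(k['extrinsics'])); q=E[:3,:3]@P+E[:3,3]; return [k['cx']+f*q[0]/q[2],k['cy']+f*q[1]/q[2]]
E
python3 - <<'E'
from h import *
_,a=snap('scene','s0');_,b=snap('top','t0');
cv2.imwrite('pics/st.png',cv2.resize(np.vstack([a,b])[:,:,::-1],None,fx=.78,fy=.78))
for c in('scene','top'):
    k=manip.get_calibration(c);print(c,k['fov_y'],np.round(k['extrinsics'],3).tolist())
np.set_printoptions(precision=3,suppress=True)
for n in ['mill','wheel_centre','red_knob','port','mill_drum','pawl_top','glaze_jar','cup','clock']:
    R=[]
    for c in('scene','top'):
        r=manip.mark_of(c,n); print(n,c,[(np.round(x['position']).tolist(),round(x['p'],2)) for x in r[:2]])
        if r:R.append(ray(c,r[0]['position']))
    if len(R)==2:print(*tri(R))
s=manip.sense();print(s)
E
```

```text
scene 50.04990772961918 [[-0.847, -0.393, 0.358, 0.263], [-0.532, 0.628, -0.569, 0.619], [-0.001, -0.672, -0.741, 0.799], [0.0, 0.0, 0.0, 1.0]]
top 53.87151336634292 [[-0.027, -0.997, 0.068, 0.501], [-0.999, 0.029, 0.029, 0.099], [-0.031, -0.067, -0.997, 1.001], [0.0, 0.0, 0.0, 1.0]]
mill scene [([257.0, 234.0], 0.73), ([224.0, 133.0], 0.44)]
mill top []
wheel_centre scene [([306.0, 184.0], 0.65)]
wheel_centre top [([284.0, 209.0], 0.73)]
[0.512 0.051 0.142] [np.float64(0.0014727898097211672), np.float64(0.0014727898097210165)]
red_knob scene [([323.0, 226.0], 0.6), ([222.0, 134.0], 0.48)]
red_knob top [([254.0, 243.0], 0.74)]
[0.434 0.121 0.125] [np.float64(0.00282631976461468), np.float64(0.002826319764614642)]
port scene [([271.0, 225.0], 0.94)]
port top [([228.0, 210.0], 0.96)]
[0.517 0.181 0.134] [np.float64(0.003469459127977196), np.float64(0.003469459127977178)]
mill_drum scene [([261.0, 195.0], 0.65)]
mill_drum top [([246.0, 182.0], 0.63)]
[0.575 0.136 0.148] [np.float64(0.0017192307161496725), np.float64(0.0017192307161494195)]
pawl_top scene [([224.0, 133.0], 0.54)]
pawl_to
[... 238 characters left out ...]
234912154747011), np.float64(0.004234912154746989)]
cup scene []
cup top [([305.0, 154.0], 0.73)]
clock scene [([345.0, 254.0], 0.89)]
clock top [([273.0, 260.0], 0.9)]
[0.382 0.076 0.002] [np.float64(0.00020126186467041822), np.float64(0.000201261864670525)]
{'t': 1.0, 'q': array([ 1.148,  0.527,  1.433,  0.   ,  1.181, -0.178]), 'qd': array([ 0.002, -0.002, -0.001,  0.001,  0.001, -0.   ]), 'tau': array([ -0.   , -44.232, -17.843,  -0.   ,   0.001,   0.   ]), 'tcp_pos': array([0.151, 0.606, 0.231]), 'tool_rot': array([ 0.122,  0.993,  0.   , -0.   ]), 'force': array([0.997, 0.052, 0.435]), 'ft_torque': array([ 0.05 , -0.076,  0.005]), 'gripper_force': 0.0, 'finger_gap': 1.0011756412486468}
```

View pics/st.png

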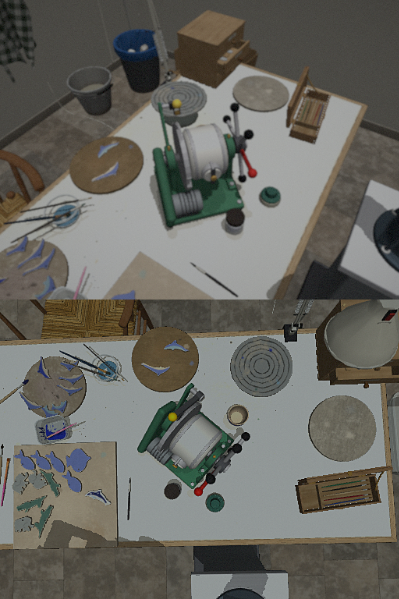

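The networks agree with the picture: red knob to the left and slightly low, lever raised with its yellow ball. I'll fit the mill pose to all the marks.

```bash
cat >> h.py <<'E'
from scipy.optimize import least_squares
def model(p):
    x,y,w,r,a=p; c,s=np.cos(w),np.sin(w)
    W=lambda m: np.array([x+c*m[0]-s*m[1],y+s*m[0]+c*m[1],m[2]])
    rad=lambda X,R: W((X,-R*np.sin(r),.145+R*np.cos(r)))
    return dict(wheel_centre=W((0,0,.145)),red_knob=rad(0,.105),port=rad(.1,.084),mill_drum=W((.105,0,.145)),
      pawl_top=W((.163,-.09+.09*np.cos(a)-.005*np.sin(a),.25+.09*np.sin(a)+.005*np.cos(a)))),W
def fit(p0,obs):
    f=lambda p: np.concatenate([np.array(proj(c,model(p)[0][n]))-q for c,n,q in obs])
    return least_squares(f,p0,loss='soft_l1',f_scale=2.),f
def look(p0,cams=('scene','top'),names=('wheel_centre','red_knob','port','mill_drum','pawl_top'),pic=True):
    obs=[]
    for c in cams:
        if pic: snap(c)
        for n in names:
            r=manip.mark_of(c,n)
            if r and r[0]['p']>.4: obs.append((c,n,np.array(r[0]['position'])))
    o,f=fit(p0,obs); res=f(o.x).reshape(-1,2)
    print('fit',np.round(o.x,3)); print([(c[0],n,np.round(e,1).tolist()) for (c,n,_),e in zip(obs,res)]); return o.x
E
python3 - <<'E'
from h import *
p=look([.51,.05,.8,4.55,.65]); np.save('p.npy',p)
M,W=model(p); print({k:np.round(v,3).tolist() for k,v in M.items()})
E
```

```text
fit [0.51  0.055 0.838 4.602 0.666]
[('s', 'wheel_centre', [2.1, -2.0]), ('s', 'red_knob', [1.2, 0.2]), ('s', 'port', [0.7, -0.3]), ('s', 'mill_drum', [-0.2, -2.8]), ('s', 'pawl_top', [0.1, -2.3]), ('t', 'wheel_centre', [-1.3, 2.0]), ('t', 'red_knob', [-0.1, -1.7]), ('t', 'port', [-0.5, -1.0]), ('t', 'mill_drum', [-0.8, -2.8]), ('t', 'pawl_top', [-5.8, 1.7])]
{'wheel_centre': [0.51, 0.055, 0.145], 'red_knob': [0.433, 0.125, 0.133], 'port': [0.515, 0.185, 0.136], 'mill_drum': [0.58, 0.133, 0.145], 'pawl_top': [0.636, 0.161, 0.31]}
```

```bash
cat >> h.py <<'E'
from scipy.spatial.transform import Rotation as R
def shifts(pts,p=None):
    "mill-frame points (mm) -> tool shifts mm"
    p=np.load('p.npy') if p is None else p
    s=manip.sense(); T=R.from_quat(s['tool_rot']); W=model(p)[1]
    h=np.degrees(np.arctan2(*T.as_matrix()[1::-1,1])); print('t',s['t'],'heading y',h,'turn',h-np.degrees(p[2]),'force',np.round(s['force'],1))
    c=np.array([s['tcp_pos'][0]-p[0],s['tcp_pos'][1]-p[1]]); a=p[2]
    print('now mill',np.round(1000*np.array([np.cos(a)*c[0]+np.sin(a)*c[1],-np.sin(a)*c[0]+np.cos(a)*c[1],s['tcp_pos'][2]]),1))
    for q in pts: print(q,np.round(1000*T.inv().apply(W(np.array(q)/1000)-s['tcp_pos']),1))
E
python3 -c "
from h import *
shifts([(-3,97,231),(-3,97,205)])"
```

```text
t 1.6 heading y 75.97672595907446 turn 27.983037419599327 force [-0.3 -0.4 -0.3]
now mill [169.7 635.5 231.3]
(-3, 97, 231) [-3.945e+02 -4.051e+02  3.000e-01]
(-3, 97, 205) [-394.5 -405.1   26.3]
```

>>> step_arm(
  targets="-35 -35 0 5;-70 -70 0 10;-105 -105 0 15;-140 -140 0 20;-175 -175 0 25;-210 -210 0 28;-245 -248 0 28;-280 -285 0 28;-315 -322 0 28;-350 -358 0 28;-380 -390 0 28;-395 -405 0 28",
  gripper=1,
)

```text
t: 2.8
tcp_pos: [0.4391, 0.1144, 0.2318]
tool_rot: [0.36, 0.933, 0.0, 0.001]
force: [0.4, 0.3, 0.2]
finger_gap: 0.001
gripper_force: 0.0
```

>>> step_arm(
  targets="0 0 0 0;0 0 0 0",
)

```text
t: 3.0
tcp_pos: [0.4363, 0.1175, 0.2313]
tool_rot: [0.359, 0.933, 0.0, -0.0]
force: [0.3, 0.4, -0.3]
finger_gap: -0.002
gripper_force: 0.0
```

```bash
python3 -c "
from h import *
_,a=snap('scene','s1');_,b=snap('top','t1');_,c=snap('wrist','w1')
cv2.imwrite('pics/v1.png',cv2.resize(np.hstack([a[120:300,180:400],b[100:280,180:400]])[:,:,::-1],None,fx=1.8,fy=1.8))
shifts([(-3,97,231),(-3,97,205),(-3,24,205),(-3,-15,205)])"
```

```text
t 3.15 heading y 48.07175993460354 turn 0.07807139512841133 force [-0.3  0.1 -0. ]
now mill [ -2.6  98.  231.3]
(-3, 97, 231) [-1.  -0.4  0.3]
(-3, 97, 205) [-1.  -0.4 26.3]
(-3, 24, 205) [-74.   -0.5  26.2]
(-3, -15, 205) [-113.    -0.6   26.2]
```

View pics/v1.png

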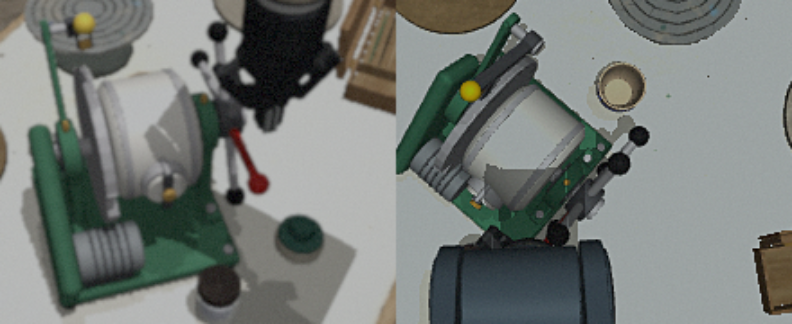

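```bash
python3 -c "
from h import *
p=np.load('p.npy');W=model(p)[1]
for k in range(6):
    a=p[3]+k*np.pi/3; P=W((0,-.105*np.sin(a),.145+.105*np.cos(a)))
    u=np.array(proj('scene',P));v=np.array(proj('top',P)); print(k,round(np.degrees(a)%360),(u-[180,120])*1.8,(v-[180,100])*1.8+[396,0])
P=manip.sense()['tcp_pos'];print('tip',(np.array(proj('scene',P))-[180,120])*1.8)
"
```

```text
0 264 [255.94304389 188.13125953] [527.27185546 261.28478541]
1 324 [250.96650976 102.92817558] [549.20617738 239.43135823]
2 24 [219.01868173  32.94568294] [609.88078128 168.36927334]
3 84 [198.33512728  52.73923881] [635.78716259 134.11655689]
4 144 [204.82433329 126.31306482] [606.95477694 164.76181011]
5 204 [230.87432848 191.20542002] [557.89281971 222.28456374]
tip [265.98893277 125.32169454]
```

>>> step_arm(
  targets="0 0 14 0;0 0 26 0;-15 0 26 0;-30 0 26 0;-42 0 26 0;-54 0 26 0;-66 0 26 0;-78 0 26 0;-90 0 26 0;-102 0 26 0;-110 0 26 0;-110 0 26 0",
)

```text
t: 4.35
tcp_pos: [0.5198, 0.0426, 0.2051]
tool_rot: [0.359, 0.933, -0.0, 0.001]
force: [-0.1, -0.1, 0.7]
finger_gap: -0.003
gripper_force: 0.0
```

```bash
python3 -c "
from h import *
p0=np.load('p.npy');p0[3]=5.7
look(p0)
_,a=snap('scene')
cv2.imwrite('pics/v2.png',cv2.resize(a[120:300,180:400][:,:,::-1],None,fx=2,fy=2))
shifts([(-3,-13,205)])"
```

```text
fit [0.512 0.053 0.838 5.711 0.603]
[('s', 'wheel_centre', [1.9, 0.1]), ('s', 'red_knob', [1.0, 0.6]), ('s', 'port', [0.1, -5.4]), ('s', 'mill_drum', [-0.6, -3.1]), ('s', 'pawl_top', [0.9, -0.2]), ('t', 'red_knob', [0.6, 0.8]), ('t', 'port', [-1.1, 0.3]), ('t', 'mill_drum', [-1.0, -1.4]), ('t', 'pawl_top', [-5.6, -1.0])]
t 5.0 heading y 47.98377705200056 turn -0.009911487474568048 force [-0.5 -0.3 -0.2]
now mill [ -2.6 -13.3 205.4]
(-3, -13, 205) [ 0.3 -0.4  0.4]
```

View pics/v2.png

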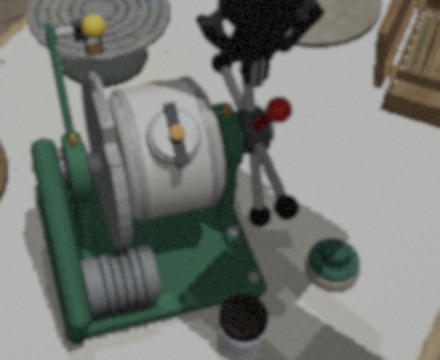

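>>> step_arm(
  targets="0 0 -35 0;0 0 -66 0;40 0 -66 0;85 0 -66 0;108 0 -66 0;108 0 -35 0;108 0 0 0;95 0 0 0;82 0 0 0;70 0 0 0;60 0 0 0;50 0 0 0",
)

```text
t: 6.2
tcp_pos: [0.4828, 0.0767, 0.2066]
tool_rot: [0.359, 0.933, 0.001, 0.001]
force: [-2.3, 2.8, 1.7]
finger_gap: -0.002
gripper_force: 0.0
```

>>> step_arm(
  targets="-7 0 0 0;-12 0 0 0;-12 0 0 0;-12 0 0 0",
)

```text
t: 6.6
tcp_pos: [0.4902, 0.0691, 0.2052]
tool_rot: [0.359, 0.933, -0.0, 0.0]
force: [-0.3, 0.3, 0.1]
finger_gap: -0.001
gripper_force: 0.0
```

```bash
python3 -c "
from h import *
p0=np.load('p.npy');p0[3]=6.28
look(p0)
shifts([(-3,24,205)])"
```

```text
fit [0.51  0.053 0.827 6.311 0.646]
[('s', 'wheel_centre', [1.6, 0.4]), ('s', 'red_knob', [0.4, -0.1]), ('s', 'port', [0.4, -1.6]), ('s', 'mill_drum', [0.9, -3.3]), ('s', 'pawl_top', [0.4, -1.6]), ('t', 'port', [-3.1, -0.6]), ('t', 'mill_drum', [-0.3, -2.5]), ('t', 'pawl_top', [-4.1, 0.9])]
t 7.2 heading y 47.97976190007689 turn -0.013926639398242457 force [-0.3 -0.2  0.4]
now mill [ -2.7  24.7 205.3]
(-3, 24, 205) [-0.7 -0.3  0.3]
```

```bash
python3 -c "
from h import *
p=np.array([.5105,.0535,.834,6.3,.65]);np.save('p.npy',p)
shifts([(163,-15,385),(163,-15,330),(163,0,255)])"
```

```text
t 7.2 heading y 47.97976190007689 turn 0.1950817861662344 force [-0.3 -0.2  0.4]
now mill [ -1.9  26.  205.3]
(163, -15, 385) [ -41.5  164.8 -179.7]
(163, -15, 330) [ -41.5  164.8 -124.7]
(163, 0, 255) [-26.5 164.8 -49.7]
```

>>> step_arm(
  targets="5 0 0 0;6 0 -45 0;6 0 -95 0;6 0 -140 0;6 0 -180 0;0 35 -180 0;-15 80 -180 0;-32 125 -180 0;-41 160 -180 0;-41 165 -180 0;-41 165 -160 0;-41 165 -150 0",
)

```text
t: 8.4
tcp_pos: [0.6294, 0.1647, 0.3534]
tool_rot: [0.358, 0.934, -0.001, -0.002]
force: [-1.0, 0.6, -0.1]
finger_gap: 0.001
gripper_force: 0.0
```

```bash
python3 -c "
from h import *
p0=np.load('p.npy')
look(p0)
_,a=snap('scene');_,b=snap('wrist')
cv2.imwrite('pics/v3.png',np.hstack([cv2.resize(a[80:280,150:370],(422,384)),b[:,:370]])[:,:,::-1])
shifts([(163,-15,330),(163,0,255)])"
```

```text
fit [0.511 0.054 0.8   6.233 0.599]
[('s', 'wheel_centre', [-0.8, 0.9]), ('s', 'red_knob', [2.1, -1.0]), ('s', 'port', [-0.7, -0.8]), ('s', 'mill_drum', [-3.2, -3.5]), ('s', 'pawl_top', [-0.4, -0.9]), ('t', 'wheel_centre', [0.1, 0.6]), ('t', 'red_knob', [0.9, 1.4]), ('t', 'port', [-1.4, -0.3]), ('t', 'mill_drum', [1.4, 1.1]), ('t', 'pawl_top', [-2.4, 0.6])]
t 9.1 heading y 47.972202870969014 turn 0.1875227570583604 force [ 0.5  0.1 -0.8]
now mill [163.2 -14.5 355.5]
(163, -15, 330) [-0.5 -0.2 25.5]
(163, 0, 255) [ 14.6  -0.2 100.5]
```

View pics/v3.png

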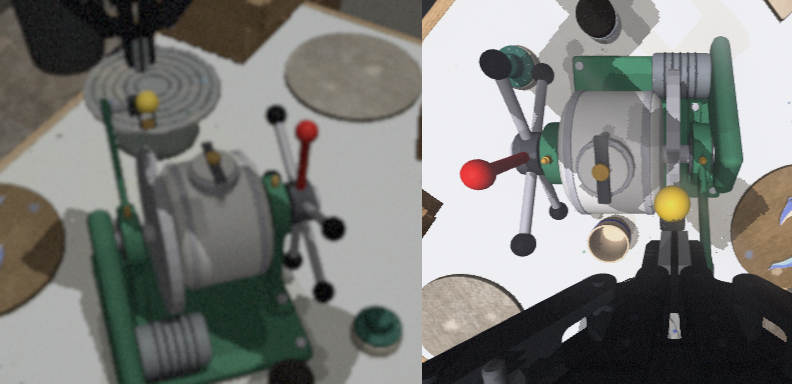

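>>> step_arm(
  targets="0 0 25 0;0 0 40 0;2 0 50 0;4 0 58 0;7 0 66 0;9 0 74 0;11 0 82 0;13 0 90 0;14 0 96 0;15 0 100 0;15 0 102 0;15 0 102 0",
)

```text
t: 10.3
tcp_pos: [0.6199, 0.1745, 0.2549]
tool_rot: [0.359, 0.934, 0.0, 0.001]
force: [-2.9, 0.1, 6.3]
finger_gap: 0.001
gripper_force: 3.4
```

```bash
python3 -c "
from h import *
p0=np.load('p.npy');p0[4]=.0
look(p0)
shifts([(163,0,255)])"
```

```text
fit [ 0.512  0.052  0.824  6.268 -0.112]
[('s', 'red_knob', [2.2, -1.4]), ('s', 'port', [0.1, -3.4]), ('s', 'mill_drum', [-3.4, 0.4]), ('s', 'pawl_top', [2.2, 0.1]), ('t', 'wheel_centre', [-3.0, -0.9]), ('t', 'red_knob', [1.3, 2.3]), ('t', 'port', [-1.5, 0.3]), ('t', 'mill_drum', [0.5, -2.1]), ('t', 'pawl_top', [-1.2, -0.2])]
t 10.9 heading y 47.97454106207148 turn 0.18986094816082755 force [-1.9 -0.9  5.7]
now mill [163.1   0.3 254.9]
(163, 0, 255) [-0.3 -0.1 -0.1]
```

>>> step_arm(
  targets="0 0 2 0;0 0 4 0;0 0 6 0;0 0 6 0;0 0 6 0",
)

```text
t: 11.4
tcp_pos: [0.62, 0.1747, 0.2542]
tool_rot: [0.358, 0.934, 0.001, 0.002]
force: [-8.8, -0.6, 25.4]
finger_gap: 0.002
gripper_force: 13.1
```

>>> step_arm(
  targets="0 0 0 0;0 0 -40 0;0 0 -85 0;0 0 -130 0;0 0 -150 0;0 0 -150 0;0 0 -150 0",
)

```text
t: 12.1
tcp_pos: [0.6193, 0.1746, 0.3967]
tool_rot: [0.359, 0.933, -0.0, -0.0]
force: [-0.3, -0.7, -1.2]
finger_gap: 0.001
gripper_force: 0.0
```

```bash
python3 -c "
from h import *
p0=np.load('p.npy');p0[4]=.0
look(p0)
_,a=snap('scene');_,b=snap('wrist')
cv2.imwrite('pics/v4.png',np.hstack([cv2.resize(a[80:280,150:370],(422,384)),b[:,:370]])[:,:,::-1])
shifts([])"
```

```text
fit [ 0.514  0.051  0.853  6.266 -0.079]
[('s', 'wheel_centre', [0.1, 0.9]), ('s', 'red_knob', [0.4, -0.4]), ('s', 'port', [-0.5, -0.5]), ('s', 'mill_drum', [0.3, -0.8]), ('s', 'pawl_top', [-0.7, 0.3]), ('t', 'wheel_centre', [1.4, 0.1]), ('t', 'red_knob', [1.3, 0.4]), ('t', 'port', [-4.8, -0.0]), ('t', 'mill_drum', [-0.4, 2.2]), ('t', 'pawl_top', [0.0, -1.5])]
t 12.8 heading y 47.97407818436348 turn 0.18939807045282464 force [-0.2  0.5  0.7]
now mill [163.2   0.5 397.3]
```

View pics/v4.png

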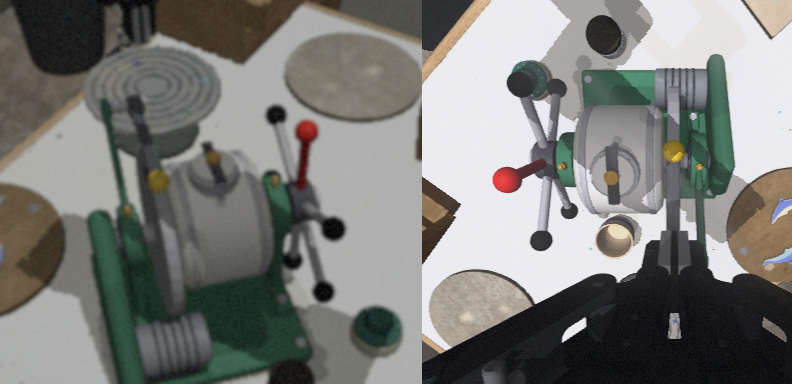

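The lever lies level, its ball at about (158,181) in the left half. The red knob at (307,131) and the port both point up, and the hand is clear, so I'm handing in.

```bash
python3 -c "
from station import manip
print(manip.sign_off())"
```

```text
the job is handed in; nothing more can be done
None
```

I handed the job in with the port upright, the lever pressed home in the notch, and the hand clear; the hand-in returned no verdict, so the result is judged only from my last pictures and force readings.

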